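Put the long pen driver back on its raised rest

TASK

Pick up the longer of the two aluminium pen screwdrivers lying on the repair mat and lay it level across both forks of the empty tool rest, its thick body roughly centred over the rest. Either end may point forward. Do not disturb the shorter screwdriver or the pry bar on the other rest.

Things in the scene. Friction and masses are not known exactly. Their poses are not given: they have to be found in the camera images.
- long_driver: Pen screwdriver, about 90 g, lying on the table: aluminium hexagonal body 120 mm long, 20 mm across flats, flat side down, and a 6 mm steel shaft 40 mm long; 160 mm overall. Origin: on the axis at the middle of the hexagonal body, near the centre of mass, 10 mm above the table at the start. x runs along the body towards the shaft.
- rest: Empty fixed tool rest: steel base 120 x 70 x 8 mm with two upright forks, 14 mm thick, at x = -40 and +40 mm (66 mm clear between). Each has a flat floor 20 mm wide in y, 60 mm above the table; cheeks slope outwards at 55 degrees to a 50 mm mouth 81 mm up. Origin: under the base's centre, on the table; the driver lies along x, z is up. A driver on both floors has its axis 70 mm up.
- short_driver: Shorter pen screwdriver, a bystander lying on the work surface: same hexagonal aluminium body, 20 mm across flats, but 80 mm long with a 25 mm shaft, 105 mm overall. Origin on the axis at the middle of its body, x towards the shaft.
- pry_bar: Pry bar, a bystander lying across the second, identical rest: black hexagonal handle 116 mm long, 20 mm across flats, with a flat steel blade 18 mm wide and 34 mm long. Origin on the axis at the middle of the handle, 70 mm above the table, x towards the blade. The second rest stands beneath it, along the same x.
Not all that is in view belongs to the job. Leave any orange look-alike of the long_driver alone.

How it is judged:
By the outcome, as a careful person would: the job done as asked, in the order asked, and still so for the second after the job is handed in, with the robot touching nothing.
It also fails if it takes over 37 s, if anything falls off the work surface, if the arm or the gripper's body presses on something with over 40 N, if the wrist force passes 120 N, or if a joint passes its speed limit or range.

ROBOT

A 6-joint arm with a two-finger parallel gripper is mounted at the origin on the work surface. World frame = base frame: x ahead of the robot, y to its left, z up, the work surface at z = 0. Lengths are in m, angles in degrees, forces in N, time in s.
With the tool pointing down it reaches from about 0.275 to 0.75 m from the base axis. Payload 10.2 kg.
Tool frame: the origin (TCP) lies on the centre line of the jaws, within the pads' length; the fingertips stand 22 mm ahead of it and the grasp point (between the pads) lies 3 mm ahead of it; z points along the fingers, y is the line along which they close (so a half turn about z gives the same grasp; the last joint's range is limited). The gripper opens to 85 mm and grips with 20 to 120 N. Pads are 22 mm wide; open, the fingers measure 114 mm over their backs; the gripper's body (76 mm by 85 mm) begins 54 mm behind the grasp point. The pads swing forward as they close: fully open they stand 13 mm farther back than shut.
Start: joints at [-78.289, 17.928, 85.812, -0, 76.261, -12.8], TCP at [0.218, -0.478, 0.253] pointing down, gripper open.
Joint ranges: [-168.41, 168.41], [-55.51, 124.54], [10.69, 146.95], [-70.63, 250.63], [1, 178], [-165.06, 165.06]. Speed limits (degrees/s): [136.94, 136.94, 172.46, 180, 180, 180].

INTERFACE

Orientations are given as [roll, pitch, yaw] about the fixed x, y, z axes, in that order (R = Rz(yaw) Ry(pitch) Rx(roll)).
In Python, from rig import bot, ik, imaging, close_job gives the robot as it stands. The module is installed in compiled form; this text tells all that it offers. Calls block until the motion is done:
- bot.reach(position, orientation): joint-space move of the TCP to a pose.
- bot.move_l(position, rotation=None, v=0.15, guard=None): straight line of the TCP; rotation=None keeps the orientation; v is the mean speed in m/s. With guard (N) it stops when the force on the tool has changed by that much, and returns True; else False.
- bot.move_joints(angles): joint-space move.
- bot.set_gripper(opening): finger opening in m; the grip force is fixed at half the most; returns when the fingers have stopped.
- bot.dwell(seconds).
- ik(position, orientation): joint angles nearest the present ones, or None.
- bot.get_state(): the state.
- imaging.camera(name): name is "side" or "top"; returns a dict with "frame" (384x512x3 uint8, red, green, blue), "fov_y" (degrees; the focal length in pixels is half the picture's height over the tangent of half this angle, whatever the lens; pixels are square), "cx", "cy" (the principal point, pixels), "D" ([k1, k2, p1, p2, k3] as OpenCV has them; the pictures are not rectified), "extrinsics" (4x4, takes a point from world to camera coordinates). Camera axes: x right, y down, z forward; pixel columns grow to the right and rows downward; lengths in m; the calibration is good to about 2 mm. A picture is of the moment at which its call begins. There is no depth.
A pose or a line that the arm cannot do raises bot.Unreachable and nothing moves.
- close_job(): hands the job in; it is judged then, once.
The state is a dict: "clock": time; "qpos": joint angles; "qd": joint speeds; "joint_efforts": joint torques, N m; "position": TCP position; "orientation": TCP orientation; "ft_force": force on the tool from outside, world axes, zero at the start; "torque": the same for the moment, N m; "gripper_width": finger opening in m; "grip_force": force on a finger pad.
Only numpy, scipy, OpenCV 4.12 (cv2) and the standard library are available. Lean on these libraries where they do the work, as an engineer would, in place of code of your own. Each camera call takes 0.05 s, during which the arm holds its last target. There are 200 camera calls.

## Working session

There is one attempt and no reset: what is moved stays moved. The work goes in short steps, each a Python script; the robot and the scene stay as the last script left them, time stands still between calls to the robot, and variables do not carry over. Pictures are saved under pics/ and viewed, at most 10 in all, crops included, and the job is handed in when it is done.

```bash
mkdir -p pics
cat > h.py <<'E'
import numpy as np, cv2
from rig import bot, ik, imaging, close_job
def K(c):
    f=c["frame"].shape[0]/2/np.tan(np.radians(c["fov_y"])/2)
    return np.array([[f,0,c["cx"]],[0,f,c["cy"]],[0,0,1]]),np.array(c["D"],float)
def ray(c,uv):
    k,d=K(c);E=np.array(c["extrinsics"]);R,t=E[:3,:3],E[:3,3]
    p=cv2.undistortPoints(np.array(uv,float).reshape(-1,1,2),k,d).reshape(-1,2)
    return -R.T@t, np.c_[p,np.ones(len(p))]@R
def plane(c,uv,z):
    o,d=ray(c,uv); return o+d*((z-o[2])/d[:,2])[:,None]
def proj(c,P):
    k,d=K(c);E=np.array(c["extrinsics"])
    return cv2.projectPoints(np.array(P,float).reshape(-1,1,3),cv2.Rodrigues(E[:3,:3])[0],E[:3,3],k,d)[0].reshape(-1,2)
def save(n,im): cv2.imwrite(f"pics/{n}.png",im[:,:,::-1])
E
python3 - <<'E'
from h import *
for n in("top","side"):
    c=imaging.camera(n); save(n+"0",cv2.resize(c["frame"],(800,600),interpolation=cv2.INTER_CUBIC))
    np.save(n+"0.npy",c,allow_pickle=True)
    E=np.array(c["extrinsics"]);print(n,c["fov_y"],c["cx"],c["cy"],c["D"],-E[:3,:3].T@E[:3,3],E[2,:3])
print(bot.get_state()["clock"])
E
```

```text
top 47.259865791944215 257.1974408275532 194.63911747220698 [-0.04642334  0.          0.          0.          0.        ] [ 0.19624943 -0.08878156  1.14902064] [ 0.19738802 -0.00466558 -0.98031434]
side 44.477509799607894 254.42407999981117 192.50392525549233 [-0.15599306  0.          0.          0.          0.        ] [-0.08905742 -0.9352176   1.08779982] [ 0.3472821   0.58649966 -0.73171941]
0.1
```

View pics/top0.png

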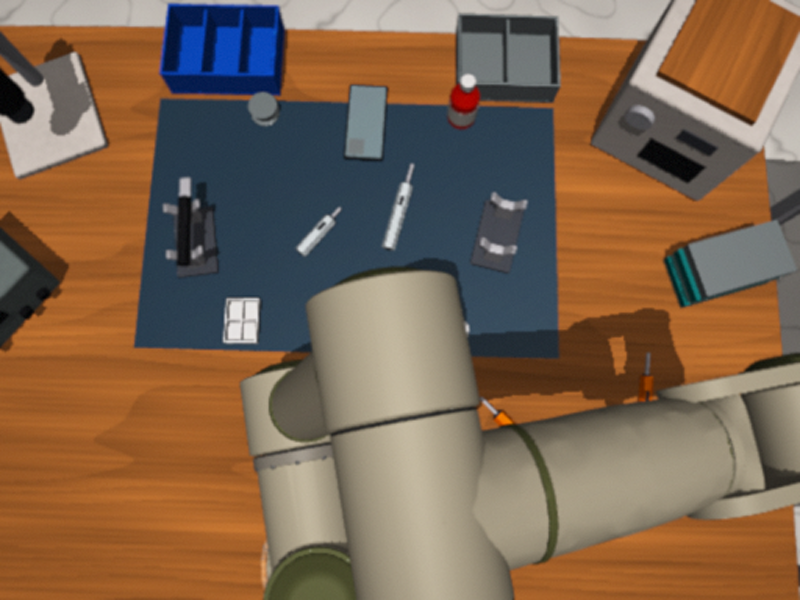

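View pics/side0.png

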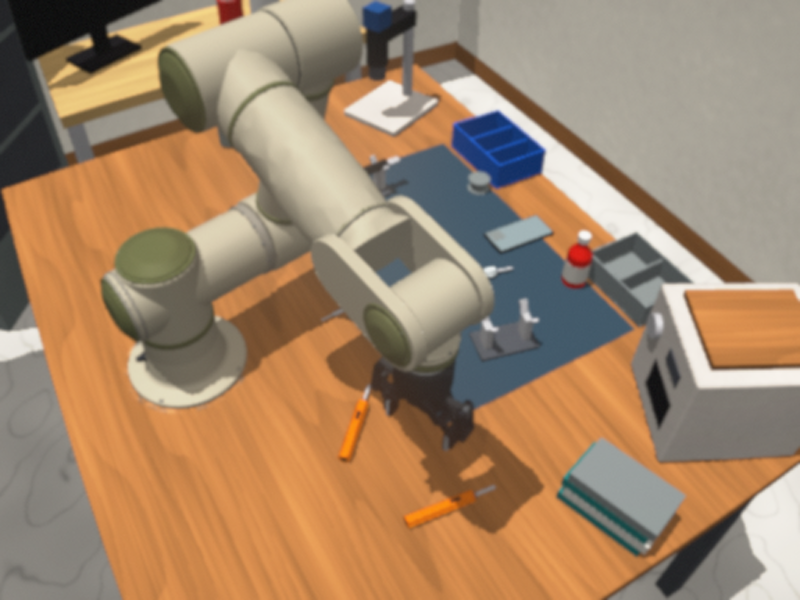

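The top view (800x600 picture) shows two aluminium drivers on the mat, at (398,210) and (320,232). The empty rest is at (500,230), and the pry bar on its rest is at (190,230). Two orange look-alikes lie off the mat at (645,385) and (500,412). In the side view the arm hides both drivers in part, and the empty rest's forks are at (488,330) and (527,318).

The driver at (398,210) is the bare metal one that looks longest. I'll measure it and check it in a crop.

```bash
cat >> h.py <<'E'
def blobs(c,box,thr,amin=15):
    u0,v0,u1,v1=box; g=c["frame"].min(2); m=np.zeros_like(g); m[v0:v1,u0:u1]=(g[v0:v1,u0:u1]>thr)*255
    n,l,s,ce=cv2.connectedComponentsWithStats(m,connectivity=8)
    return [(i,s[i],ce[i],np.argwhere(l==i)[:,::-1]) for i in range(1,n) if s[i][4]>=amin]
E
python3 - <<'E'
from h import *
c=np.load("top0.npy",allow_pickle=True).item()
for i,s,ce,p in blobs(c,(180,90,345,175),95):
    z=0.075 if s[0]>290 else 0.01
    P=plane(c,p,z)[:,:2]; m=P.mean(0); r=cv2.minAreaRect((P*1000).astype(np.float32))
    w,v=np.linalg.eigh(np.cov((P-m).T)); a=v[:,1]; t=(P-m)@a
    print(s,ce.round(1),"mean",m.round(4),"yaw",np.degrees(np.arctan2(a[1],a[0])).round(1),"len",np.ptp(t).round(4),"wid",np.ptp((P-m)@v[:,0]).round(4))
f=c["frame"][85:180,180:345]
save("crop0",cv2.resize(f,None,fx=4.8,fy=4.8,interpolation=cv2.INTER_CUBIC))
E
```

```text
[222  90  23  11 226] [232.8  94.6] mean [ 0.7077 -0.0198] yaw 90.0 len 0.0614 wid 0.0303
[245 105  20  55 386] [254.7 135.3] mean [ 0.5905 -0.0837] yaw 166.0 len 0.1593 wid 0.023
[314 123  24  12 135] [324.8 129.6] mean [ 0.5883 -0.2646] yaw 76.7 len 0.0601 wid 0.0239
[190 133  28  31 255] [202.5 149.2] mean [0.5471 0.0566] yaw 141.5 len 0.1037 wid 0.0229
[307 152  24  12 144] [317.9 158.1] mean [ 0.5112 -0.2461] yaw 77.2 len 0.0604 wid 0.022
[258 174  21   1  21] [268. 174.] mean [ 0.4826 -0.1218] yaw 91.5 len 0.0535 wid 0.0
```

View pics/crop0.png

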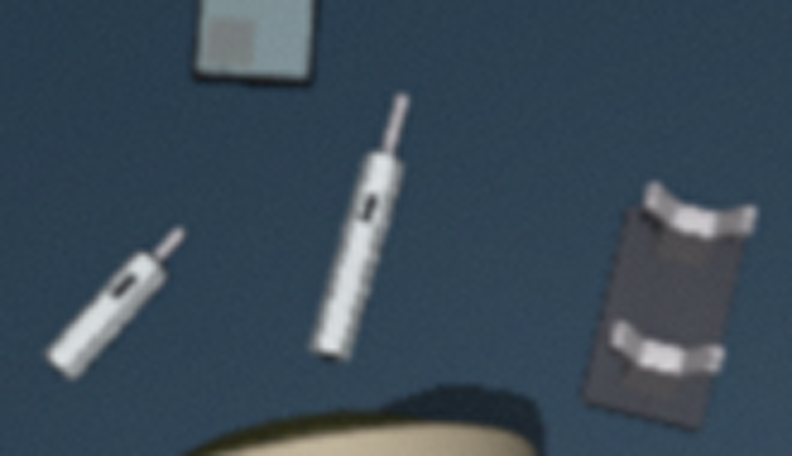

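The crop confirms the choice. The driver at crop (360,250) measures 159 mm overall and the one at (110,305) measures 104 mm, so the first is long_driver. Its shaft points up the image (+x). The rest's forks at (700,215) and (665,355) measure 79 mm apart, against 80 mm stated. Next I'll refine both poses and grasp.

Run:
```python
from h import *
import json
c=np.load("top0.npy",allow_pickle=True).item()
f=c["frame"].astype(int)
b=[x for x in blobs(c,(180,90,345,175),95) if x[1][4]>300][0]
P=plane(c,b[3],0.01)[:,:2]; d=P-P.mean(0)
a=np.linalg.eigh(np.cov(d.T))[1][:,1]; a*=np.sign(a[0])
t=d@a; n=np.array([-a[1],a[0]])
w=[(k,np.ptp((d@n)[(t>k-.004)&(t<k+.004)]).round(3)) for k in np.linspace(t.min()+.005,t.max()-.005,9).round(3)]
print("profile",w)
body=t<t.min()+.115; off=((d@n)[body]).mean()
# body axis direction from body pixels only
db=d[body]; ab=np.linalg.eigh(np.cov(db.T))[1][:,1]; ab*=np.sign(ab[0])
C=P.mean(0)+a*(t.min()+.060)+n*off
yaw=np.degrees(np.arctan2(ab[1],ab[0])); print("driver",C.round(4),yaw.round(2))
# rest base: dark grey rather than blue
m=((f[...,2]-f[...,0]<20)&(f.max(2)<110)); M=np.zeros(m.shape,np.uint8); M[120:178,298:342]=m[120:178,298:342]
F=[x for x in blobs(c,(300,120,345,175),95) if x[1][4]>100]
for x in F: M[x[3][:,1],x[3][:,0]]=M[x[3][:,1],x[3][:,0]]
cn=max(cv2.findContours(M,cv2.RETR_EXTERNAL,cv2.CHAIN_APPROX_NONE)[0],key=cv2.contourArea)
r=cv2.minAreaRect((plane(c,cn.reshape(-1,2),.008)[:,:2]*1000).astype(np.float32)); print("base rect",r)
hand=plane(c,[(180+665/4.8,85+318/4.8)],.008)[0]; print("hand",hand.round(4))
fk=np.array([plane(c,[x[2]],.070)[0][:2] for x in F]); print("forks",fk.round(4),fk.mean(0))
e=fk[0]-fk[1]; print("fork yaw",np.degrees(np.arctan2(e[1],e[0])))
for y in(yaw,yaw+180): print(ik([*C,.12],[180,0,y]))
```

```text
profile [(np.float64(-0.063), np.float64(0.02)), (np.float64(-0.044), np.float64(0.021)), (np.float64(-0.025), np.float64(0.021)), (np.float64(-0.007), np.float64(0.021)), (np.float64(0.012), np.float64(0.023)), (np.float64(0.031), np.float64(0.023)), (np.float64(0.049), np.float64(0.021)), (np.float64(0.068), np.float64(0.007)), (np.float64(0.087), np.float64(0.007))]
driver [ 0.583  -0.0819] -14.26
base rect ((552.4542846679688, -257.110107421875), (71.6888198852539, 122.45664978027344), 76.61077117919922)
hand [ 0.5502 -0.2578  0.008 ]
forks [[ 0.5901 -0.2654]
 [ 0.5127 -0.2468]] [ 0.55141023 -0.25611812]
fork yaw -13.46394920515259
[-1.93883618e+01  3.32398660e+01  8.37393741e+01 -2.54444375e-14
  6.30207599e+01  8.48683995e+01]
[-19.38836183  33.23986602  83.73937407   0.          63.02075991
 -95.13160053]
```

Everything measures as it should: body 20–23 mm wide, base 72x122 mm, and three rest-centre estimates within 3 mm. Now the grasp.

Run:
```python
from h import *
C=[.583,-.0819]; o=[180,0,180-14.26]
bot.set_gripper(.055)
bot.reach([*C,.15],o)
g=bot.move_l([*C,.0255],v=.15,guard=8); print("guard",g,bot.get_state()["position"])
if not g:
    bot.set_gripper(0.0); s=bot.get_state(); print(s["gripper_width"],s["grip_force"],s["clock"])
    bot.move_l([*C,.16],v=.2)
    s=bot.get_state(); print(s["gripper_width"],s["grip_force"],s["ft_force"],s["clock"])
ims=[imaging.camera(n)["frame"] for n in("top","side")]
save("held",cv2.resize(np.hstack(ims),(800,300),interpolation=cv2.INTER_AREA))
```

```text
guard False [ 0.58352841 -0.08214208  0.02642977]
0.020151280723656163 58.7211611866951 3.8833
0.020017510152358697 58.73634114861488 [-0.61582567 -0.12541478 -2.07541135] 4.7083
```

View pics/held.png

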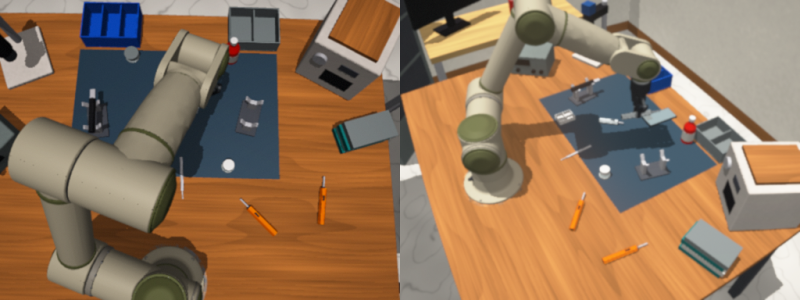

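The gripper closed on 20.0 mm, and the weight rose by about 1 N, so the driver is held. In the picture the side view shows it in the fingers near (635,110). The short driver (607,121) and the pry bar are undisturbed. Next I'll move over the rest and look before lowering.

Run:
```python
from h import *
R=[.5522,-.257]; o=[180,0,180-13.4]
bot.move_l([*R,.16],o,v=.2)
bot.move_l([*R,.125],v=.1); bot.dwell(.2)
print(bot.get_state()["position"],bot.get_state()["clock"])
c=imaging.camera("side"); np.save("side1.npy",c,allow_pickle=True)
a=np.radians(-13.4);A=np.array([np.cos(a),np.sin(a),0])
ctr=np.array([*R,.125-.0164])
q=proj(c,[ctr-.06*A,ctr+.06*A,ctr+.1*A]); print("expected butt/body end/tip px",q.round(1))
u,v=q.mean(0).astype(int); x0,y0=max(u-65,0),max(v-45,0)
f=c["frame"][y0:y0+100,x0:x0+130]; print(x0,y0)
save("over",cv2.resize(f,None,fx=6,fy=6,interpolation=cv2.INTER_CUBIC))
```

```text
[ 0.55249756 -0.25710173  0.12576605] 6.55
expected butt/body end/tip px [[307.  198.6]
 [345.7 190.2]
 [358.1 187.5]]
271 147
```

View pics/over.png

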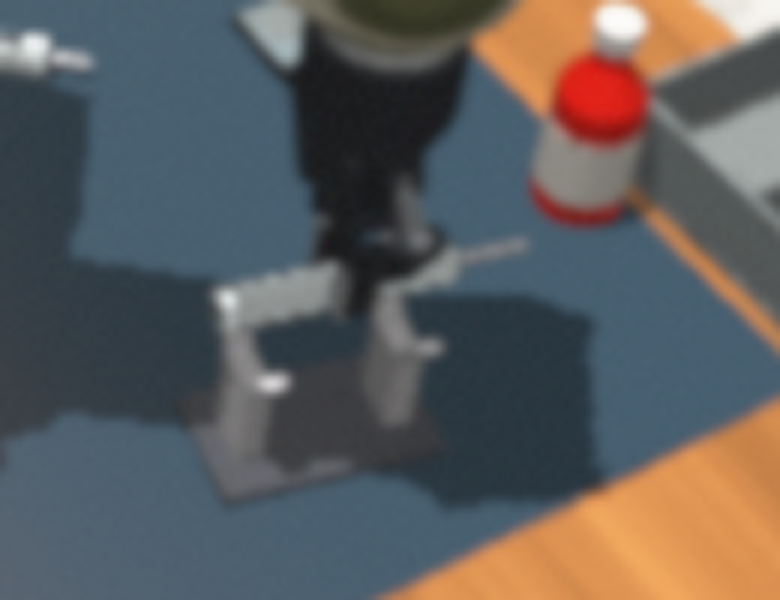

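The driver is level. Its butt (225,305) and tip (525,243) in the crop lie within about 2 camera pixels of the predicted positions. Now a guarded descent, then release.

Run:
```python
from h import *
c=np.load("side1.npy",allow_pickle=True).item()
R=np.array([.5522,-.257]);a=np.radians(-13.4);X=np.array([np.cos(a),np.sin(a)]);Y=np.array([-X[1],X[0]])
B=[[*(R+sx*.06*X+sy*.035*Y),.004] for sx,sy in((-1,-1),(-1,1),(1,-1))]
print("base corners crop px",((proj(c,B)-[271,147])*6).round())
g=bot.move_l([*R,.083],v=.04,guard=8); s=bot.get_state(); print(g,s["position"],s["ft_force"],s["clock"])
```

```text
base corners crop px [[221. 503.]
 [172. 399.]
 [444. 451.]]
True [ 0.55202689 -0.25691109  0.08650087] [-1.10605383  0.91921488  4.97448985] 7.4917
```

The base corners agree within about 1 camera pixel. Contact came at TCP z = 0.0865, against a prediction of 0.0864, so the driver is seated. I'll release, back off and check.

Run:
```python
from h import *
bot.set_gripper(.05)
R=[.5522,-.257]
bot.move_l([*R,.22],v=.15)
bot.move_joints([-78.289,17.928,85.812,0,76.261,-12.8]); bot.dwell(.3)
t=imaging.camera("top"); s=imaging.camera("side")
print(bot.get_state()["clock"],bot.get_state()["ft_force"])
for b in blobs(t,(180,100,345,175),95,40):
    z=.07 if b[2][0]>295 else .01
    P=plane(t,b[3],z)[:,:2];d=P-P.mean(0);v=np.linalg.eigh(np.cov(d.T))[1][:,1];print(b[2].round(1),P.mean(0).round(4),np.degrees(np.arctan2(v[1],v[0])).round(1),np.ptp(d@v).round(3))
a=np.radians(-13.4);A=np.array([np.cos(a),np.sin(a),0]);C=np.array([*R,.07])
q=[C-.06*A,C+.06*A,C+.1*A]
F=[cv2.resize(t["frame"][90:190,250:350],(400,400),interpolation=cv2.INTER_CUBIC),cv2.resize(s["frame"][150:250,275:375],(400,400),interpolation=cv2.INTER_CUBIC)]
print("expected",((proj(t,q)-[250,90])*4).round(),((proj(s,q)-[275,150])*4).round()+[400,0])
save("placed",np.hstack(F))
```

```text
10.8667 [0.20885476 0.23385776 0.11091989]
[322.3 141.9] [ 0.5566 -0.2585] 166.4 0.16
[202.5 149.2] [0.5472 0.0565] 141.4 0.104
expected [[266. 301.]
 [307. 129.]
 [321.  73.]] [[523. 230.]
 [675. 197.]
 [724. 186.]]
```

View pics/placed.png

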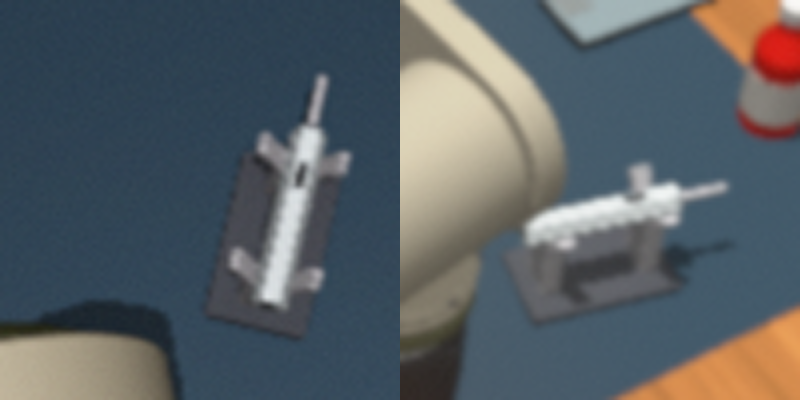

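The driver lies level in both forks, butt (268,302) and tip (321,75) in the left panel, as predicted for an axis 70 mm up. The short driver has not moved.

```bash
python3 -c "
from rig import close_job
print(close_job())"
```

```text
the job is handed in; nothing more can be done
None
```

The long screwdriver lies level and centred across both forks of the empty rest; the short driver measured unmoved, the arm stayed clear of the pry bar, and I handed the job in at about 11 s.

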